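# Return the photometer's cell holders to their tray pockets

## Task

Put the photometer's loose cell holders away in the accessory tray, each standing upright and fully home in the pocket cut to its shape: the long trough and the square-cell adapter from the drying mat, and the short trough, which someone has left in the long trough's pocket. The two-vial holder is already in its pocket and must be there at the end. Set the holders down, do not let them drop, and leave the other things on the bench where they are.

Things in the scene. Friction and masses are not known exactly. Their poses are not given: they have to be found in the camera images.
- holder_long: the long trough: black open-topped box-shaped cell holder, 124 (x) x 40 (y) x 58 mm high (z), walls 6 mm at the sides and 8 mm at the ends, about 0.4 kg; origin at the centre of its underside, x along its length, z up. Starts upright on the drying mat, any yaw. The same either way round
- holder_short: the short trough: the same black section but 76 (x) x 40 (y) x 58 mm high, about 0.26 kg; origin at the centre of its underside, x along its length. Starts standing on the floor of nest_long, somewhere along that pocket. The same either way round
- holder_square: the square-cell adapter: black, T-shaped from above, 58 mm high, about 0.28 kg. Origin at the centre of its 68 (x) x 52 (y) mm outline, on the underside: block from x -34 to +12, y -26 to +26, with an open 26 mm square well centred at x = -11; key tongue from x +12 to +34, y -12 to +12, as tall as the block. Can be gripped across y or across x. Starts upright on the drying mat, any yaw; it goes into its pocket one way round only (tongue in the tongue's slot)
- holder_vial: the two-vial holder: black solid L from above, 58 mm high, about 0.38 kg, origin at the centre of its 84 (x) x 64 (y) mm outline on the underside: long arm x -42 to +42, y -32 to +4; short arm x -42 to -6, y +4 to +32. Already home in nest_vial at the start
- nest_long: a fixed grey insert of the tray, 150 (x) x 90 (y) x 22 mm high, its top 25 mm above the bench; origin at the centre of the pocket, on the pocket's floor (3 mm above the bench), z up. Pocket: cut right through the 22 mm, square-edged, sides upright, 2.5 mm of play on every side; rectangle 129 (x) x 45 (y) mm, for holder_long. It holds holder_short at the start
- nest_short: a fixed grey insert of the tray, 150 (x) x 90 (y) x 22 mm high, its top 25 mm above the bench; origin at the centre of the pocket, on the pocket's floor (3 mm above the bench), z up. Pocket: cut right through the 22 mm, square-edged, sides upright, 2.5 mm of play on every side; rectangle 81 (x) x 45 (y) mm, for holder_short
- nest_square: a fixed grey insert of the tray, 150 (x) x 90 (y) x 22 mm high, its top 25 mm above the bench; origin at the centre of the pocket, on the pocket's floor (3 mm above the bench), z up. Pocket: cut right through the 22 mm, square-edged, sides upright, 2.5 mm of play on every side; T-shaped, for holder_square with its axes the same way as the insert's: x -36.5 to +14.5 at y within 28.5, and on to x +36.5 at y within 14.5 (the tongue's slot is at +x)
- nest_vial: a fixed grey insert of the tray, 150 (x) x 90 (y) x 22 mm high, its top 25 mm above the bench; origin at the centre of the pocket, on the pocket's floor (3 mm above the bench), z up. Pocket: cut right through the 22 mm, square-edged, sides upright, 2.5 mm of play on every side; L-shaped, for holder_vial with its axes the same way as the insert's
- tray: the fixed white accessory tray, 314 (x) x 196 (y) mm, base 3 mm thick, rim 5 mm thick and 27 mm high, holding the four inserts in two rows of two (centres at x +/-75.5, y +/-45.5 mm; which insert is where varies); origin at the centre of its underside. Its pocket floors look white
- mat: the fixed white drying mat with a blue border, 310 (x) x 220 (y) x 3 mm, origin at the centre of its underside; tray and mat lie left and right of the bench's middle, either way
- tip_box: bystander: loose closed pipette-tip box, 124 (x) x 82 (y) x 65 mm high, between tray and mat; origin at the centre of its underside
- jar: bystander: loose white screw-top jar, 52 mm across, 58 mm high, standing on the drying mat near the holders; origin at the centre of its underside
- reagent: bystander: loose amber reagent bottle with a black cap, 52 mm across, 100 mm high, beyond the tip box; origin at the centre of its underside

How it is judged:
By the outcome, as a careful person would: the job done as asked, in the order asked, and still so for the second after the job is handed in, with the robot touching nothing.
It also fails if it takes over 72 s, if anything falls off the work surface, if the arm or the gripper's body presses on something with over 40 N, if the wrist force passes 120 N, or if a joint passes its speed limit or range.

## Robot

A 6-joint arm with a two-finger parallel gripper is mounted at the origin on the work surface. World frame = base frame: x ahead of the robot, y to its left, z up, the work surface at z = 0. Lengths are in m, angles in rad, forces in N, time in s.
With the tool pointing down it reaches from about 0.3 to 0.875 m from the base axis. Payload 6.4 kg.
Tool frame: the origin (TCP) lies on the centre line of the jaws, within the pads' length; the fingertips stand ctrl.tip_extent ahead of it and the grasp point (between the pads) lies 8 mm behind it (ctrl.tip_extent is the distance from the TCP to the fingertips, in m); z points along the fingers, y is the line along which they close (so a half turn about z gives the same grasp; the last joint's range is limited). The gripper opens to 85 mm and grips with 20 to 120 N. Pads are 22 mm wide; open, the fingers measure 114 mm over their backs; the gripper's body (76 mm by 85 mm) begins 54 mm behind the grasp point. The pads swing forward as they close: fully open they stand 13 mm farther back than shut.
Start: joints at [-1.384, 0.181, 1.607, -0, 1.354, -0.206], TCP at [0.22, -0.531, 0.242] pointing down, gripper open.
Joint ranges: [-2.99, 2.99], [-0.89, 2.07], [0.3, 2.58], [-1.14, 4.28], [0, 2.63], [-3.12, 3.12]. Speed limits (rad/s): [2.57, 2.57, 3.01, 3.14, 3.14, 3.14].

## Interface

Orientations are given as a unit quaternion [w, x, y, z].
In Python, from bench import ctrl gives the robot as it stands.
- The arm moves only by the shell command python3 -m handwheel 'ROWS'. ROWS is JSON, a list of rows, each a list of 7 numbers: the turn, a rotation vector about the tool's x, y, z as a fraction of full scale, then the shift along the tool's x, y, z as a fraction of full scale, then the opening, from 0 (shut) to 1 (fully open). In form: [[rx, ry, rz, x, y, z, jaw], ...]. A call has exactly 8 rows; each row shifts and turns the commanded pose from where the row before left it, along the tool's axes as they then stand; what a row does not reach is not made up. Full scale, the value 1, is 300 mm for a shift and pi rad for a turn. A row lasts 1/10 s, in which the tool goes at most 50 mm and 8.59 degrees, less where a joint would pass 70% of its speed; a pose out of reach is approached as far as the arm can. A call with a number of a shift or a turn outside -1 to 1 is refused whole. A call with a gripper value outside its range is refused whole. The fingers move at their own pace and stop on an object; the grip force is fixed at half the most. Time passes only in rows, so rows that do not move let the fingers close, or fill a call up. It gives the time, the measured TCP pose, the force, the opening and the grip force at its end, in the units of the state.
- ctrl.get_obs(): the state, without advancing time (a new reading comes with each control period).
- ctrl.camera(name): name is "scene" or "top"; returns the picture (400x640x3 uint8, blue, green, red); there is no depth.
- ctrl.camera_model(name): a dict with "camera_matrix" (3x3 intrinsics, pixels), "cam_to_world" (4x4, takes a point from camera to world coordinates). Camera axes: x right, y up, looking along -z (the intrinsics and any distortion apply to the point x, -y, -z); pixel columns grow to the right and rows downward; lengths in m; the calibration is good to about 2 mm. A picture is of the moment at which its call begins. camera_model takes no time and is no camera call.
- ctrl.hand_in(): hands the job in; it is judged then, once.
The state is a dict: "time_s": time; "q": joint angles; "dq": joint speeds; "joint_efforts": joint torques, N m; "eef_pos": TCP position; "eef_rot": TCP orientation; "wrist_force": force on the tool from outside, world axes, zero at the start; "torque": the same for the moment, N m; "opening": opening from 0.0 (shut) to 1.0 (fully open); "grasp_force": force on a finger pad.
Only numpy, scipy, OpenCV 4.12 (cv2) and the standard library are available. Lean on these libraries where they do the work, as an engineer would, in place of code of your own. Each camera call takes 0.05 s, during which the arm holds its last target. There are 200 camera calls.

## Working session

There is one attempt and no reset: what is moved stays moved. The work goes in short steps, Python scripts to look and compute and a shell command to move; the robot and the scene stay as the last step left them, time stands still between calls to the robot, and variables do not carry over. Pictures are saved under pics/ and viewed, at most 10 in all, crops included, and the job is handed in when it is done.

```bash
mkdir -p pics; ls
python3 - <<'E'
from bench import ctrl
import cv2
o=ctrl.get_obs();print(o['time_s'],o['eef_pos'],o['eef_rot'],o['opening'],ctrl.tip_extent)
for n in ("top","scene"):
    cv2.imwrite(f"pics/{n}0.png",ctrl.camera(n)); m=ctrl.camera_model(n);print(n,m)
E
```

```text
pics
0.0 [ 0.22000805 -0.53066479  0.24137794] [-8.82214193e-04  9.80775657e-01  1.95136700e-01  1.27210456e-05] 1.0001609650518433 0.011
top {'camera_matrix': array([[403.32102585,   0.        , 320.2010132 ],
       [  0.        , 403.32102585, 198.01456697],
       [  0.        ,   0.        ,   1.        ]]), 'cam_to_world': array([[-8.93387029e-05,  9.93168089e-01, -1.16692499e-01,
         4.50683534e-01],
       [-9.99958858e-01,  9.69730826e-04,  9.01892364e-03,
         2.66958082e-02],
       [ 9.07046747e-03,  1.16688504e-01,  9.93127142e-01,
         1.06792347e+00],
       [ 0.00000000e+00,  0.00000000e+00,  0.00000000e+00,
         1.00000000e+00]])}
scene {'camera_matrix': array([[501.89694774,   0.        , 321.41776238],
       [  0.        , 501.89694774, 200.67491956],
       [  0.        ,   0.        ,   1.        ]]), 'cam_to_world': array([[-0.71541166, -0.45242672,  0.53244363,  1.22620491],
       [ 0.69857738, -0.44870139,  0.55736586,  0.69457703],
       [-0.01325901,  0.77069912,  0.63706128,  0.83647156],
       [ 0.        ,  0.        ,  0.        ,  1.        ]])}
```

View pics/top0.png

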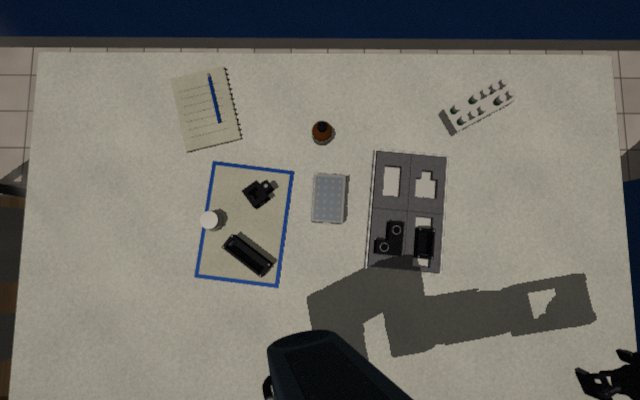

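View pics/scene0.png

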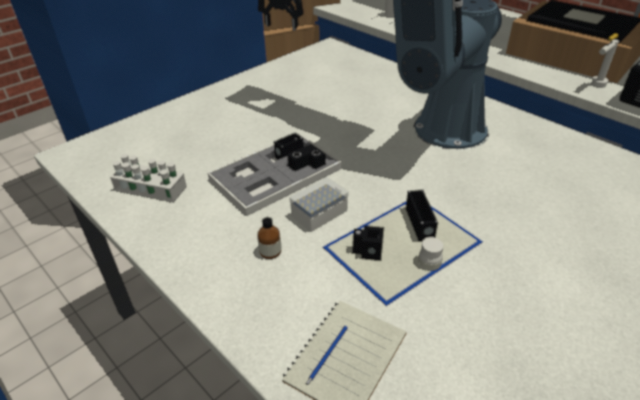

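The tray is on the right, around (407,210). It has the short nest at top-left (391,181), the square nest at top-right (427,185) with its slot up, the vial nest at bottom-left (390,238), and the long nest at bottom-right (424,242) holding the short trough. On the mat, the square adapter is at (260,192), the long trough at (248,255) and the jar at (210,219).

Run:
```python
import cv2,numpy as np
i=cv2.imread('pics/top0.png')
a=cv2.resize(i[145:277,360:455],None,fx=4,fy=4,interpolation=cv2.INTER_CUBIC)
b=cv2.resize(i[165:297,195:295],None,fx=4,fy=4,interpolation=cv2.INTER_CUBIC)
c=np.clip(np.hstack([a,b]).astype(float)*1.6,0,255).astype(np.uint8)
cv2.imwrite('pics/crop0.png',c);print(c.shape)
g=cv2.cvtColor(i,cv2.COLOR_BGR2GRAY)
for r in (165,181,195,225,240): print(r,g[r,362:455].tolist())
for cc in (380,391,427): print(cc,g[145:278,cc].tolist())
```

```text
(528, 780, 3)
165 [147, 150, 152, 148, 146, 150, 149, 150, 145, 123, 61, 101, 134, 60, 60, 72, 70, 73, 73, 73, 74, 72, 68, 42, 46, 52, 49, 49, 49, 55, 56, 56, 56, 57, 64, 65, 70, 66, 67, 74, 72, 71, 72, 72, 76, 71, 71, 70, 67, 76, 73, 71, 74, 75, 72, 72, 73, 73, 72, 71, 72, 73, 72, 75, 71, 75, 74, 74, 75, 72, 70, 67, 69, 73, 73, 73, 71, 69, 71, 69, 70, 74, 71, 82, 125, 144, 136, 153, 156, 157, 153, 147, 154]
181 [146, 147, 147, 151, 150, 147, 149, 150, 131, 83, 134, 131, 42, 69, 72, 76, 75, 76, 76, 76, 75, 103, 154, 154, 153, 153, 154, 155, 152, 154, 156, 155, 154, 154, 153, 153, 135, 64, 47, 74, 73, 74, 75, 75, 75, 74, 70, 61, 71, 74, 73, 73, 73, 95, 138, 151, 152, 151, 150, 152, 150, 153, 152, 151, 150, 151, 153, 150, 152, 146, 134, 133, 123, 76, 29, 47, 72, 71, 70, 71, 75, 70, 75, 114, 145, 139, 156, 152, 156, 154, 152, 153, 155]
195 [150, 154, 153, 154, 153, 150, 151, 131, 84, 142, 132, 44, 75, 74, 71, 73, 75, 76, 75, 75, 86, 113, 124, 125, 126, 122, 121, 124, 121, 123, 122, 129, 147, 154, 155, 132, 48, 45, 73, 72, 71, 70, 73, 73, 76, 68, 57, 72, 72, 72, 72, 72, 95, 141, 152, 154
[... 1958 characters left out ...]
17, 12, 17, 12, 15, 17, 15, 14, 19, 50, 68, 51, 30, 33, 31, 32, 31, 31, 31, 30, 32, 36, 47, 61, 64, 65, 68, 69, 64, 67, 65, 66]
427 [152, 154, 154, 153, 153, 154, 154, 155, 154, 147, 109, 70, 72, 73, 75, 74, 75, 74, 72, 74, 75, 73, 75, 72, 71, 49, 44, 111, 149, 151, 152, 152, 148, 151, 151, 152, 151, 153, 148, 151, 151, 151, 154, 149, 152, 150, 150, 151, 151, 149, 153, 152, 119, 75, 73, 73, 74, 74, 77, 75, 78, 75, 74, 68, 74, 76, 74, 64, 66, 73, 73, 68, 73, 123, 155, 154, 153, 152, 154, 153, 119, 67, 62, 40, 10, 12, 8, 9, 9, 6, 4, 7, 3, 6, 3, 0, 10, 3, 2, 8, 2, 3, 3, 4, 4, 2, 1, 3, 0, 15, 17, 11, 12, 34, 101, 138, 139, 137, 134, 136, 134, 97, 56, 70, 72, 73, 62, 117, 159, 157, 157, 157, 156]
```

View pics/crop0.png

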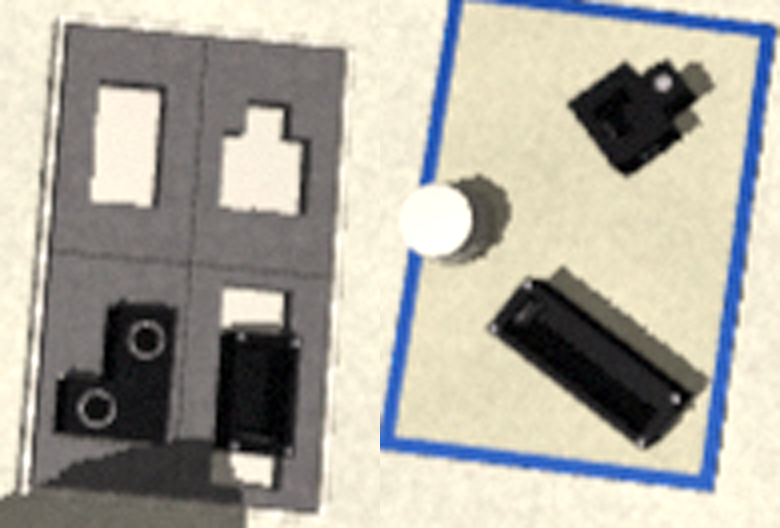

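The crop shows a clean tray seam cross, clear pocket edges and solid black holders on the mat. The tray is turned about -5°. Next I measure everything from scan-line edges.

```bash
cat > h.py <<'E'
import cv2,numpy as np
from bench import ctrl
M={n:ctrl.camera_model(n) for n in("top","scene")}
def pt(n,uv,z):
    m=M[n];K=m["camera_matrix"];T=m["cam_to_world"];uv=np.atleast_2d(uv).astype(float)
    d=np.c_[(uv[:,0]-K[0,2])/K[0,0],-(uv[:,1]-K[1,2])/K[1,1],-np.ones(len(uv))]@T[:3,:3].T
    return (T[:3,3]+d*((z-T[2,3])/d[:,2])[:,None])[:,:2]
def box(cnt,zt,zb,cam,n="top",yaw=None):
    """upright box from silhouette: far sides seen at its top edge, near sides at its bottom edge"""
    t=pt(n,cnt,zt);b=pt(n,cnt,zb)
    if yaw is None:
        (_,(w,h),a)=cv2.minAreaRect((t*1000).astype(np.float32)); yaw=np.radians(a if w>h else a+90)
    ax=np.array([[np.cos(yaw),np.sin(yaw)],[-np.sin(yaw),np.cos(yaw)]]);c=t.mean(0);out=[]
    for u in ax:
        hi=(b if u@(cam-c)>0 else t)@u; lo=(t if u@(cam-c)>0 else b)@u
        out.append((np.max(hi),np.min(lo)))
    ctr=sum(u*(o[0]+o[1])/2 for u,o in zip(ax,out))
    return ctr,yaw,[o[0]-o[1] for o in out]
def tool():
    o=ctrl.get_obs();w,x,y,z=o["eef_rot"];return o,np.array(o["eef_pos"]),2*np.arctan2(y,x)
def go(x,y,z,yaw):
    """remaining turn (fraction of pi about tool z), then shift after the turn, fraction of 0.3 m"""
    o,p,ps=tool();d=(yaw-ps+np.pi/2)%np.pi-np.pi/2;f=ps+d;e=np.array([x,y,z])-p
    s=np.array([np.cos(f)*e[0]+np.sin(f)*e[1],np.sin(f)*e[0]-np.cos(f)*e[1],-e[2]])
    print("t",round(o["time_s"],2),"pos",p.round(4),"yaw",round(np.degrees(ps),2),"open",round(o["opening"],3),"F",np.round(o["wrist_force"],1),"grip",round(o["grasp_force"],1),"q6",round(o["q"][5],2))
    print("  rz",round(-d/np.pi,4),"shift",(s/0.3).round(4))
E
cat > m.py <<'E'
from h import *
i=cv2.imread('pics/top0.png');g=cv2.cvtColor(i,cv2.COLOR_BGR2GRAY).astype(float)
def fitl(P):
    vx,vy,x,y=cv2.fitLine(np.float32(P),cv2.DIST_HUBER,0,.001,.001).ravel();return np.array([vx,vy]),np.array([x,y])
def seam(profile,c):
    w=np.clip(70-profile,0,None);return (w*np.arange(len(w))).sum()/max(w.sum(),1e-9)+c if w.sum()>5 else None
H=[];V=[]
for c in list(range(376,402))+list(range(412,436)):
    r0=209+(c-391)*0.085; a=int(round(r0))-3; s=seam(g[a:a+7,c],a)
    if s: H.append((c,s))
for r in list(range(160,204))+list(range(214,250)):
    c0=409-(r-181)*0.095; a=int(round(c0))-3; s=seam(g[r,a:a+7],a)
    if s: V.append((s,r))
h,hp=fitl(H);v,vp=fitl(V)
A=np.c_[h,-v];k=np.linalg.solve(A,vp-hp);C=hp+k[0]*h
print("seam px",C)
w=pt("top",[C,C+60*v,C-60*v,C+30*h,C-30*h],.025);c=w[0]
yv=np.arctan2(*(w[1]-w[2])[::-1]);yh=np.arctan2(*(w[3]-w[4])[::-1]);print("tray",c,"yawV",np.degrees(yv),"yawH",np.degrees(yh))
yaw=(yv if abs(yv)<1.57 else yv-np.sign(yv)*np.pi)
X=np.array([np.cos(yaw),np.sin(yaw)]);Y=np.array([-X[1],X[0]])
for n,a,b in(("short",1,1),("square",1,-1),("vial",-1,1),("long",-1,-1)):print(n,c+a*.0755*X+b*.0455*Y)
# pocket check: not-grey region of short/square pockets (dark walls + white floor)
for n,(x0,y0,x1,y1) in(("short",(379,160,404,200)),("square",(411,165,440,203))):
    s=g[y0:y1,x0:x1];m=((s>95)|(s<57)).astype(np.uint8)
    nn,l,st,ce=cv2.connectedComponentsWithStats(m);j=1+np.argmax(st[1:,4])
    P=np.argwhere(l==j)[:,::-1]+[x0,y0];q=pt("top",P,.025)-c
    a,b=q@X,q@Y;print(n,"pocket local x",a.min(),a.max(),"y",b.min(),b.max(),"mid",(a.min()+a.max())/2,(b.min()+b.max())/2)
cam=M["top"]["cam_to_world"][:2,3]
blk=((g<45)).astype(np.uint8)
for n,(x0,y0,x1,y1),fy in(("long",(215,225,285,285),None),("sq",(235,170,285,215),None),("shortT",(408,217,440,262),yaw)):
    m=np.zeros_like(blk);m[y0:y1,x0:x1]=blk[y0:y1,x0:x1];cs,_=cv2.findContours(m,0,1);k=max(cs,key=cv2.contourArea)[:,0]
    if n=="sq":
        t=pt("top",k,.061);cv2.imwrite('pics/x.png',m*255);ap=cv2.approxPolyDP(k.reshape(-1,1,2),2,True)[:,0];print("sq poly",ap.tolist());print(pt("top",ap,.061).round(3).tolist())
    else: print(n,box(k,.061,.003 if n=="long" else .025,cam,yaw=fy))
E
python3 m.py
```

```text
seam px [405.3155  210.34056]
tray [ 0.54118241 -0.20402907] yawV -8.578156284550458 yawH -95.45781533952139
short [ 0.62262452 -0.17029952]
square [ 0.60905111 -0.26028153]
vial [ 0.47331371 -0.1477766 ]
long [ 0.4597403  -0.23775862]
short pocket local x 0.03112185764828145 0.11442431631092319 y 0.021010434727033407 0.06998509455619244 mid 0.07277308697960232 0.045497764641612926
square pocket local x 0.03964681867901734 0.11547182698602078 y -0.07532628411068806 -0.015211319036813933 mid 0.07755932283251907 -0.045268801573750996
long (array([0.42627044, 0.20016523]), np.float64(0.923632668992292), [np.float64(0.12270499188270162), np.float64(0.038743918341208244)])
sq poly [[267, 181], [260, 184], [255, 181], [242, 191], [256, 208], [269, 199], [268, 194], [273, 188]]
[[0.612, 0.152], [0.604, 0.169], [0.612, 0.182], [0.587, 0.214], [0.544, 0.178], [0.566, 0.146], [0.579, 0.149], [0.594, 0.136]]
shortT (array([ 0.46404966, -0.24087364]), np.float64(-0.14971707091604908), [np.float64(0.11485090760562855), np.float64(0.053554881311572156)])
```

```bash
cat > m2.py <<'E'
from h import *
i=cv2.imread('pics/top0.png');g=cv2.cvtColor(i,cv2.COLOR_BGR2GRAY).astype(float)
def cross(p,t,last=False):
    k=np.flatnonzero((p[:-1]-t)*(p[1:]-t)<0);
    if len(k)==0:return None
    k=k[-1 if last else 0];return k+(t-p[k])/(p[k+1]-p[k])
def line(P,z):
    w=pt("top",[p for p in P if p[0] is not None and p[1] is not None],z)*1000
    vx,vy,x,y=cv2.fitLine(np.float32(w),cv2.DIST_HUBER,0,.01,.01).ravel();d=np.array([vx,vy]);
    if vx<0:d=-d
    r=(w-[x,y])@[-d[1],d[0]];return np.degrees(np.arctan2(d[1],d[0])),np.array([x,y])/1000,r.std()
def col(c,a,b,t): k=cross(g[a:b,c],t); return (c,None if k is None else a+k)
def row(r,a,b,t): k=cross(g[r,a:b],t); return (None if k is None else a+k,r)
L={}
L["top"]=line([col(c,145,158,95) for c in range(380,442)],.025)
L["right"]=line([row(r,438,450,95) for r in range(162,262) ],.025)
L["sh_left"]=line([row(r,378,390,110) for r in range(170,192)],.025)
L["sh_bot"]=line([col(c,190,202,110) for c in range(385,397)],.025)
L["sq_bot"]=line([col(c,190,203,110) for c in range(418,432)],.025)
L["sq_left"]=line([row(r,411,424,110) for r in range(184,197)],.025)
for k,v in L.items():print(k,v)
cam=M["top"]["cam_to_world"][:2,3]
for n,(x0,y0,x1,y1) in(("long",(215,225,285,285)),("sq",(235,170,285,215))):
    m=np.zeros(g.shape,np.uint8);m[y0:y1,x0:x1]=g[y0:y1,x0:x1]<60;cs,_=cv2.findContours(m,0,1);k=max(cs,key=cv2.contourArea)[:,0]
    segs=[((242,191),(255,181)),((242,191),(256,208))] if n=="sq" else [tuple(map(tuple,x)) for x in [np.array([[223,246],[262,276]])]]
    for a,b in segs:
        a,b=np.array(a,float),np.array(b,float);u=(b-a)/np.linalg.norm(b-a);q=k-a;t=q@u;dd=abs(q@[-u[1],u[0]])
        P=k[(t>2)&(t<np.linalg.norm(b-a)-2)&(dd<2.5)];print(n,len(P),line(P.tolist(),.061)[::2] if len(P)>3 else None)
    for yw in ((-49,-51,-53) if n=="sq" else (51,53,55)): print(n,yw,box(k,.061,.003,cam,yaw=np.radians(yw)))
print("shortT ends",pt("top",[(424,227.2),(424,258.2)],.061),"right edge",pt("top",[(434,240)],.061),"left",pt("top",[(414.3,240)],.025))
E
python3 m2.py
```

```text
top (np.float32(84.57077), array([ 0.68835384, -0.25397182], dtype=float32), np.float64(0.5035560778423426))
right (np.float32(-5.4256287), array([ 0.5363821 , -0.30109715], dtype=float32), np.float64(0.4568144728505613))
sh_left (np.float32(-4.6542096), array([ 0.6193686 , -0.14776671], dtype=float32), np.float64(0.7384905714696797))
sh_bot (np.float32(84.44388), array([ 0.57987213, -0.1680766 ], dtype=float32), np.float64(0.69561849637595))
sq_bot (np.float32(87.36667), array([ 0.5754714 , -0.25584176], dtype=float32), np.float64(0.7478672902255733))
sq_left (np.float32(-5.7402296), array([ 0.5959048 , -0.23032513], dtype=float32), np.float64(0.4344743004063637))
long 37 (np.float32(53.180088), np.float64(0.8551721952368238))
long 51 (array([0.430434  , 0.19713528]), np.float64(0.8901179185171081), [np.float64(0.12409771098887207), np.float64(0.05301975659210789)])
long 53 (array([0.43031204, 0.19721998]), np.float64(0.9250245035569946), [np.float64(0.12386094258481972), np.float64(0.049910946016076346)])
long 55 (array([0.42900069, 0.19814395]), np.float64(0.9599310885968813), [np.float64(0.1242598329563428), np.float64(0.04965350729531992)])
sq 10 (np.float32(-54.169323), np.float64(0.6019369762458459))
sq 15 (np.float32(36.71523), np.float64(0.5761398394546514))
sq -49 (array([0.59172749, 0.16987139]), np.float64(-0.8552113334772214), [np.float64(0.08112286412567715), np.float64(0.052215478441016816)])
sq -51 (array([0.59150174, 0.16912588]), np.float64(-0.8901179185171081), [np.float64(0.0806620890732416), np.float64(0.051638713116611834)])
sq -53 (array([0.59122454, 0.16839793]), np.float64(-0.9250245035569946), [np.float64(0.08010303969031263), np.float64(0.05099903397460814)])
shortT ends [[ 0.49582927 -0.24179304]
 [ 0.419188   -0.23947904]] right edge [[ 0.46401846 -0.26578975]] left [[ 0.46449366 -0.22533446]]
```

Run:
```python
from h import *
go(.4575,-.2458,.11,np.radians(-5.4))
i=cv2.imread('pics/top0.png');g=cv2.cvtColor(i,cv2.COLOR_BGR2GRAY)
cam=M["top"]["cam_to_world"][:2,3]
for th in(35,45):
    m=np.zeros(g.shape,np.uint8);m[170:215,235:285]=g[170:215,235:285]<th;cs,_=cv2.findContours(m,0,1);k=max(cs,key=cv2.contourArea)[:,0]
    b=box(k,.061,.003,cam,yaw=np.radians(-53));print(th,b)
    ax=np.array([np.cos(b[1]),np.sin(b[1])]);bk=(pt("top",k,.061)@ax).min();print("x from back edge",bk-.0013+.034,"vs",b[0]@ax)
```

```text
t 0.1 pos [ 0.22   -0.5307  0.2415] yaw 22.51 open 0.999 F [ 0.3  0.  -0.6] grip 0.0 q6 -0.21
  rz 0.155 shift [ 0.6987 -1.0201  0.4383]
35 (array([0.58796865, 0.17312317]), np.float64(-0.9250245035569946), [np.float64(0.06605932091846167), np.float64(0.04830110915100527)])
x from back edge 0.21525639357007548 vs 0.21558605402930636
45 (array([0.58821044, 0.17363972]), np.float64(-0.9250245035569946), [np.float64(0.0676238789146191), np.float64(0.04950420677833367)])
x from back edge 0.2142070980412836 vs 0.21531903749859316
```

```bash
python3 -m handwheel '[[0,0,0.039,0,0,0,0.7],[0,0,0.039,0,0,0,0.7],[0,0,0.039,0,0,0,0.7],[0,0,0.038,0,0,0,0.7],[0,0,0,0.08,-0.115,0,0.7],[0,0,0,0.08,-0.115,0,0.7],[0,0,0,0.08,-0.115,0,0.7],[0,0,0,0.08,-0.115,0,0.7]]' ; python3 -m handwheel '[[0,0,0,0.08,-0.115,0,0.7],[0,0,0,0.08,-0.115,0.08,0.7],[0,0,0,0.08,-0.115,0.08,0.7],[0,0,0,0.08,-0.115,0.08,0.7],[0,0,0,0.0587,-0.1,0.08,0.7],[0,0,0,0,0,0.08,0.7],[0,0,0,0,0,0.038,0.7],[0,0,0,0,0,0,0.7]]'; python3 -c "
from h import *
go(.4575,-.2458,.04,np.radians(-5.4))"
```

```text
time_s: 0.9
eef_pos: [0.3293, -0.4013, 0.2418]
eef_rot: [-0.0, 0.999, -0.047, -0.0]
wrist_force: [0.6, -0.3, 0.3]
opening: 0.696
grasp_force: 0.0
time_s: 1.7
eef_pos: [0.4563, -0.2455, 0.1091]
eef_rot: [-0.001, 0.999, -0.047, -0.002]
wrist_force: [0.1, 0.2, 1.2]
opening: 0.703
grasp_force: 0.0
t 1.7 pos [ 0.4563 -0.2455  0.1091] yaw -5.4 open 0.703 F [0.1 0.2 1.2] grip 0.0 q6 0.94
  rz 0.0 shift [0.0041 0.0007 0.2302]
```

```bash
python3 -m handwheel '[[0,0,0,0.004,0.001,0.06,0.7],[0,0,0,0,0,0.06,0.7],[0,0,0,0,0,0.06,0.7],[0,0,0,0,0,0.04,0.7],[0,0,0,0,0,0.01,0.7],[0,0,0,0,0,0,0.7],[0,0,0,0,0,0,0],[0,0,0,0,0,0,0]]' ; python3 -m handwheel '[[0,0,0,0,0,0,0],[0,0,0,0,0,0,0],[0,0,0,0,0,0,0],[0,0,0,0,0,0,0],[0,0,0,0,0,0,0],[0,0,0,0,0,-0.02,0],[0,0,0,0,0,-0.04,0],[0,0,0,0,0,-0.04,0]]'; python3 -c "
from h import *
go(.6204,-.1701,.14,np.radians(-5.4))"
```

```text
time_s: 2.5
eef_pos: [0.4596, -0.2474, 0.0432]
eef_rot: [0.001, 0.999, -0.047, 0.001]
wrist_force: [0.7, -0.2, -1.5]
opening: 0.456
grasp_force: 60.8
time_s: 3.3
eef_pos: [0.4584, -0.2464, 0.0725]
eef_rot: [-0.0, 0.999, -0.047, -0.0]
wrist_force: [1.1, 0.2, -1.4]
opening: 0.458
grasp_force: 60.9
t 3.3 pos [ 0.4584 -0.2464  0.0725] yaw -5.39 open 0.458 F [ 1.1  0.2 -1.4] grip 60.9 q6 0.94
  rz 0.0001 shift [ 0.5135 -0.3039 -0.2249]
```

```bash
python3 -m handwheel '[[0,0,0,0,0,-0.08,0],[0,0,0,0,0,-0.08,0],[0,0,0,0.04,-0.025,-0.04,0],[0,0,0,0.12,-0.07,0,0],[0,0,0,0.12,-0.07,0,0],[0,0,0,0.12,-0.07,0,0],[0,0,0,0.08,-0.05,0,0],[0,0,0,0.0335,-0.019,0.02,0]]' ; python3 -m handwheel '[[0,0,0,0,0,0.04,0],[0,0,0,0,0,0.04,0],[0,0,0,0,0,0.04,0],[0,0,0,0,0,0.01,0],[0,0,0,0,0,0,0],[0,0,0,0,0,0,0],[0,0,0,0,0,0,0],[0,0,0,0,0,0,0]]'
python3 - <<'E'
from h import *
i=ctrl.camera("top");s=ctrl.camera("scene");cv2.imwrite('pics/top1.png',i);cv2.imwrite('pics/scene1.png',s)
go(.6204,-.1701,.0425,np.radians(-5.4))
a=cv2.resize(i[140:250,350:455],None,fx=5,fy=5,interpolation=cv2.INTER_CUBIC)[:, :525]
b=cv2.resize(s[110:250,195:355],None,fx=1.7,fy=1.7)
c=np.zeros((550,797,3),np.uint8);c[:,:525]=a;c[:238,525:]=b
cv2.imwrite('pics/c1.png',np.clip(c*1.6,0,255).astype(np.uint8))
E
```

```text
time_s: 4.1
eef_pos: [0.6239, -0.1683, 0.1268]
eef_rot: [0.0, 0.999, -0.046, 0.001]
wrist_force: [-0.5, -0.1, -1.8]
opening: 0.464
grasp_force: 61.1
time_s: 4.9
eef_pos: [0.6211, -0.1707, 0.0877]
eef_rot: [0.0, 0.999, -0.047, 0.001]
wrist_force: [0.0, -0.1, -3.1]
opening: 0.461
grasp_force: 61.0
t 5.0 pos [ 0.6209 -0.1705  0.0874] yaw -5.39 open 0.457 F [ 0.3 -0.  -1.6] grip 61.0 q6 1.21
  rz 0.0 shift [-0.0019 -0.0012  0.1497]
```

View pics/c1.png

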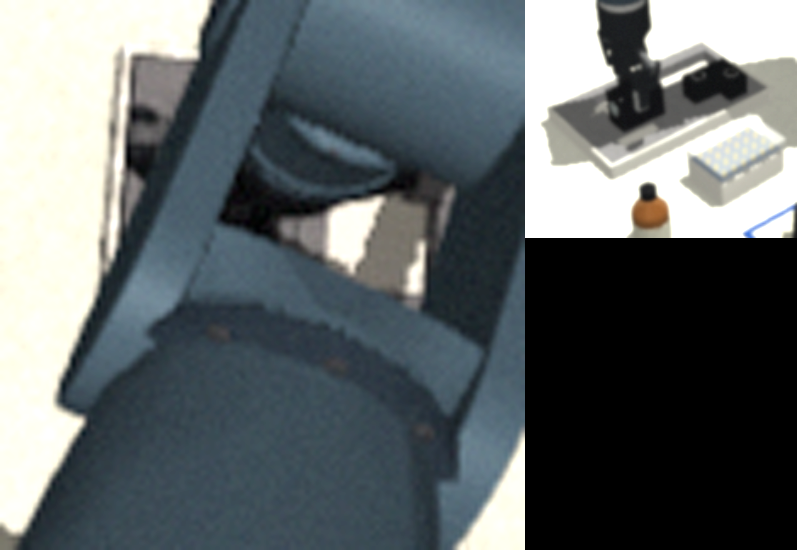

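The top camera is blocked by the arm. The scene crop shows the trough hanging over the short nest near scene (322,175). I'll zoom in on that view.

Run:
```python
from h import *
s=cv2.imread('pics/scene1.png')[135:215,200:320]
c=cv2.resize(s,None,fx=6.5,fy=6.5,interpolation=cv2.INTER_CUBIC)
cv2.imwrite('pics/c2.png',np.clip(c*2.2,0,255).astype(np.uint8))
```

```text
(no output)
```

View pics/c2.png

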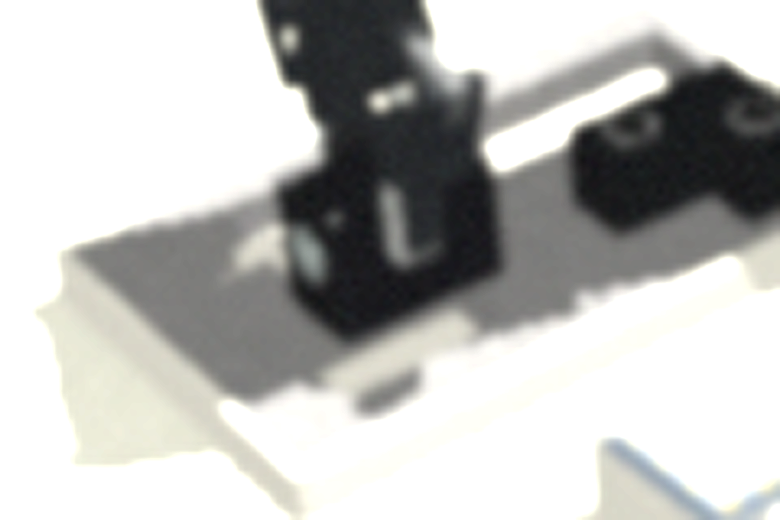

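Run:
```python
from h import *
y=np.radians(-5.43);X=np.array([np.cos(y),np.sin(y)]);Y=np.array([-X[1],X[0]])
uv=(np.array([[348,340],[500,268],[297,293]])+.5)/6.5-.5+[200,135]
p=pt("scene",uv,.0476);tcp=np.array([.6209,-.1705]);n=np.array([.6204,-.1701])
for q in p: print(q,"rel tcp",(q-tcp)@X,(q-tcp)@Y)
# vertical: nest outer corner, far corner of inserts at z .025 in crop (left corner 68,255)
uv=(np.array([[68,255]])+.5)/6.5-.5+[200,135]
q=pt("scene",uv,.027)[0];t=np.array([.5409,-.2083]);print((q-t)@X,(q-t)@Y)
```

```text
[ 0.65130965 -0.15940254] rel tcp 0.02922303732160257 0.013925311155969152
[ 0.57836916 -0.1529338 ] rel tcp -0.044002264406900436 0.013462699662678775
[ 0.64662862 -0.19817982] rel tcp 0.0282324898583708 -0.02512091949796086
0.1510970518671432 -0.08869076625062619
```

```bash
python3 -m handwheel '[[0,0,0,0.003,-0.001,0,0],[0,0,0,0,0,0.03,0],[0,0,0,0,0,0.03,0],[0,0,0,0,0,0.015,0],[0,0,0,0,0,0.01,0],[0,0,0,0,0,0.01,0],[0,0,0,0,0,0.01,0],[0,0,0,0,0,0,0]]' ; python3 -c "
from h import *
go(.6204,-.1701,.0425,np.radians(-5.4))"
```

```text
time_s: 5.8
eef_pos: [0.6213, -0.17, 0.0549]
eef_rot: [-0.0, 0.999, -0.047, -0.0]
wrist_force: [0.9, 0.8, -2.7]
opening: 0.46
grasp_force: 61.0
t 5.8 pos [ 0.6213 -0.17    0.0549] yaw -5.39 open 0.46 F [ 0.9  0.8 -2.7] grip 61.0 q6 1.21
  rz 0.0 shift [-0.0031  0.0005  0.0414]
```

```bash
python3 -m handwheel '[[0,0,0,0,0,0.01,0],[0,0,0,0,0,0.01,0],[0,0,0,0,0,0.01,0],[0,0,0,0,0,0.005,0],[0,0,0,0,0,0.003,0],[0,0,0,0,0,0.002,0],[0,0,0,0,0,0,0],[0,0,0,0,0,0,0]]' ; python3 -c "
from h import *
go(.6204,-.1701,.0425,np.radians(-5.4))"
```

```text
time_s: 6.6
eef_pos: [0.6217, -0.1702, 0.0435]
eef_rot: [0.0, 0.999, -0.047, 0.0]
wrist_force: [-0.3, -0.2, -1.4]
opening: 0.459
grasp_force: 61.0
t 6.6 pos [ 0.6217 -0.1702  0.0435] yaw -5.39 open 0.459 F [-0.3 -0.2 -1.4] grip 61.0 q6 1.21
  rz 0.0 shift [-0.0043  0.0001  0.0034]
```

Very close to the floor. I'll lower gently until I feel contact.

```bash
python3 -m handwheel '[[0,0,0,0,0,0.0015,0],[0,0,0,0,0,0.0015,0],[0,0,0,0,0,0,0],[0,0,0,0,0,0.001,0],[0,0,0,0,0,0,0],[0,0,0,0,0,0,0],[0,0,0,0,0,0,0],[0,0,0,0,0,0,0]]' ; python3 -c "
from h import *
go(.6204,-.1701,.0425,np.radians(-5.4))"
```

```text
time_s: 7.4
eef_pos: [0.6218, -0.1702, 0.0432]
eef_rot: [0.0, 0.999, -0.047, 0.0]
wrist_force: [-4.3, 1.9, 7.6]
opening: 0.462
grasp_force: 62.2
t 7.4 pos [ 0.6218 -0.1702  0.0432] yaw -5.39 open 0.462 F [-4.3  1.9  7.6] grip 62.2 q6 1.21
  rz 0.0001 shift [-0.0045 -0.      0.0023]
```

```bash
python3 -m handwheel '[[0,0,0,0,0,0,0.7],[0,0,0,0,0,0,0.7],[0,0,0,0,0,0,0.7],[0,0,0,0,0,-0.06,0.7],[0,0,0,0,0,-0.12,0.7],[0,0,0,0,0,-0.12,0.7],[0,0,0,0,0,-0.12,0.7],[0,0,-0.0464,0,0,0,0.7]]' ; python3 -m handwheel '[[0,0,-0.0464,0,0,0,0.7],[0,0,-0.0464,0,0,0,0.7],[0,0,-0.0464,0,0,0,0.7],[0,0,-0.0464,0,0,0,0.7],[0,0,-0.0464,0,0,0,0.7],[0,0,-0.0464,0,0,0,0.7],[0,0,0,0.066,-0.14,0,0.7],[0,0,0,0.066,-0.14,0,0.7]]'; python3 -m handwheel '[[0,0,0,0.066,-0.14,0,0.7],[0,0,0,0.066,-0.14,0,0.7],[0,0,0,0.066,-0.14,0,0.7],[0,0,0,0.066,-0.14,0,0.7],[0,0,0,0.066,-0.14,0,0.7],[0,0,0,0.066,-0.14,0,0.7],[0,0,0,0.066,-0.14,0,0.7],[0,0,0,0,0,0,0.7]]';python3 -c "
from h import *
go(.4263,.2002,.0432,np.radians(53))"
```

```text
time_s: 8.2
eef_pos: [0.6253, -0.1718, 0.1767]
eef_rot: [0.003, 1.0, 0.027, 0.006]
wrist_force: [0.5, -1.1, 1.7]
opening: 0.702
grasp_force: 0.0
time_s: 9.0
eef_pos: [0.5781, -0.0882, 0.1693]
eef_rot: [0.0, 0.895, 0.446, 0.001]
wrist_force: [0.1, 0.7, -0.4]
opening: 0.698
grasp_force: 0.0
time_s: 9.8
eef_pos: [0.4239, 0.2035, 0.1693]
eef_rot: [-0.001, 0.893, 0.449, 0.001]
wrist_force: [-0.4, -1.1, -0.1]
opening: 0.697
grasp_force: 0.0
t 9.8 pos [0.4239 0.2035 0.1693] yaw 53.41 open 0.697 F [-0.4 -1.1 -0.1] grip 0.0 q6 0.83
  rz 0.0023 shift [-0.0038  0.013   0.4205]
```

```bash
python3 -m handwheel '[[0,0,0,-0.004,0.013,0.05,0.7],[0,0,0,0,0,0.1,0.7],[0,0,0,0,0,0.1,0.7],[0,0,0,0,0,0.1,0.7],[0,0,0,0,0,0.05,0.7],[0,0,0,0,0,0.02,0.7],[0,0,0,0,0,0,0.7],[0,0,0,0,0,0,0]]' ; python3 -m handwheel '[[0,0,0,0,0,0,0],[0,0,0,0,0,0,0],[0,0,0,0,0,0,0],[0,0,0,0,0,0,0],[0,0,0,0,0,0,0],[0,0,0,0,0,0,0],[0,0,0,0,0,0,0],[0,0,0,0,0,0,0]]'; python3 -c "
from h import *
go(.4614,-.2465,.17,np.radians(-5.4))
_,p,ps=tool();u=np.array([np.cos(ps),np.sin(ps)]);print('trough ahead of tcp',(np.array([.4263,.2002])-p[:2])@u)"
```

```text
time_s: 10.6
eef_pos: [0.4297, 0.1962, 0.0433]
eef_rot: [0.0, 0.895, 0.447, 0.001]
wrist_force: [-1.9, 1.7, 1.2]
opening: 0.546
grasp_force: 1.1
time_s: 11.4
eef_pos: [0.4302, 0.1963, 0.0437]
eef_rot: [0.0, 0.895, 0.447, 0.001]
wrist_force: [-1.0, -0.7, 6.4]
opening: 0.457
grasp_force: 62.4
t 11.4 pos [0.4302 0.1963 0.0437] yaw 53.07 open 0.457 F [-1.  -0.7  6.4] grip 62.4 q6 0.82
  rz 0.3249 shift [ 0.2425  1.4596 -0.421 ]
trough ahead of tcp 0.0007918386938344508
```

```bash
python3 -m handwheel '[[0,0,0,0,0,-0.03,0],[0,0,0,0,0,-0.07,0],[0,0,0,0,0,-0.12,0],[0,0,0,0,0,-0.12,0],[0,0,0,0,0,-0.081,0],[0,0,0.0464,0,0,0,0],[0,0,0.0464,0,0,0,0],[0,0,0.0464,0,0,0,0]]' ; python3 -m handwheel '[[0,0,0.0464,0,0,0,0],[0,0,0.0464,0,0,0,0],[0,0,0.0464,0,0,0,0],[0,0,0.0464,0,0,0,0],[0,0,0,0.02,0.12,0,0],[0,0,0,0.024,0.146,0,0],[0,0,0,0.024,0.146,0,0],[0,0,0,0.024,0.146,0,0]]';python3 -m handwheel '[[0,0,0,0.024,0.146,0,0],[0,0,0,0.024,0.146,0,0],[0,0,0,0.024,0.146,0,0],[0,0,0,0.024,0.146,0,0],[0,0,0,0.024,0.146,0,0],[0,0,0,0.024,0.146,0,0],[0,0,0,0.0065,0.0256,0,0],[0,0,0,0,0,0,0]]'; python3 -c "
from h import *
go(.4614,-.2465,.0874,np.radians(-5.4))"
```

```text
time_s: 12.2
eef_pos: [0.4286, 0.196, 0.1691]
eef_rot: [0.0, 0.971, 0.239, 0.0]
wrist_force: [0.3, 0.2, -3.8]
opening: 0.458
grasp_force: 61.4
time_s: 13.0
eef_pos: [0.4402, 0.0255, 0.1689]
eef_rot: [0.0, 0.999, -0.047, 0.0]
wrist_force: [1.7, -0.2, -3.1]
opening: 0.458
grasp_force: 61.9
time_s: 13.8
eef_pos: [0.4597, -0.2479, 0.1686]
eef_rot: [-0.0, 0.999, -0.048, -0.0]
wrist_force: [-0.4, 0.8, -2.9]
opening: 0.457
grasp_force: 62.1
t 13.8 pos [ 0.4597 -0.2479  0.1686] yaw -5.55 open 0.457 F [-0.4  0.8 -2.9] grip 62.1 q6 0.95
  rz -0.0008 shift [ 0.005  -0.0052  0.2706]
```

```bash
python3 -m handwheel '[[0,0,-0.0008,0.0025,-0.005,0.05,0],[0,0,0,0,0,0.1,0],[0,0,0,0,0,0.1,0],[0,0,0,0,0,0.04,0],[0,0,0,0,0,0.02,0],[0,0,0,0,0,0,0],[0,0,0,0,0,0,0],[0,0,0,0,0,0,0]]' ; python3 -c "
from h import *
go(.4614,-.2465,.0432,np.radians(-5.4))
i=ctrl.camera('top');s=ctrl.camera('scene');cv2.imwrite('pics/top2.png',i);cv2.imwrite('pics/scene2.png',s)
a=cv2.resize(i[140:280,355:455],None,fx=3.8,fy=3.8,interpolation=cv2.INTER_CUBIC)
b=cv2.resize(s[120:220,205:345],None,fx=2.95,fy=2.95,interpolation=cv2.INTER_CUBIC)
c=np.zeros((532,793,3),np.uint8);c[:,:380]=a;c[:295,380:]=b
cv2.imwrite('pics/c3.png',np.clip(c*1.8,0,255).astype(np.uint8))"
```

```text
time_s: 14.6
eef_pos: [0.4619, -0.2458, 0.0769]
eef_rot: [0.001, 0.999, -0.046, 0.001]
wrist_force: [-0.2, -0.0, -3.1]
opening: 0.46
grasp_force: 62.0
t 14.6 pos [ 0.4619 -0.2458  0.0769] yaw -5.24 open 0.46 F [-0.2 -0.  -3.1] grip 62.0 q6 0.95
  rz 0.0009 shift [-0.0015  0.0023  0.1124]
```

View pics/c3.png

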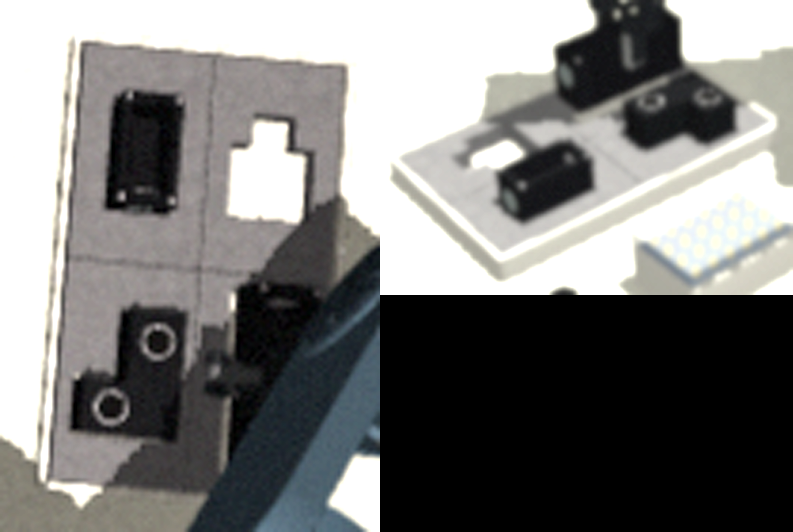

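The short trough sits home in its pocket at crop (147,150). The long trough is over its own nest, with its far top edge at about top px (427,215). A quick end check before lowering.

Run:
```python
from h import *
g=cv2.cvtColor(cv2.imread('pics/top2.png'),cv2.COLOR_BGR2GRAY)
y=np.radians(-5.43);X=np.array([np.cos(y),np.sin(y)]);Y=np.array([-X[1],X[0]]);n=np.array([.4614,-.2465])
for c in(422,426,432): print(c,g[208:222,c].tolist())
zt=.0769-.0402+.058
for r in (214,215,216):
    q=pt("top",[(427,r)],zt)[0]-n;print(r,q@X,q@Y)
for r in(230,240):print(g[r,408:424].tolist(),(pt("top",[(414,r),(415,r),(416,r),(417,r)],zt)-n)@Y)
```

```text
422 [81, 83, 77, 58, 33, 34, 20, 3, 5, 4, 2, 3, 1, 0]
426 [35, 33, 35, 34, 31, 28, 18, 9, 2, 2, 11, 25, 21, 6]
432 [32, 36, 36, 33, 31, 33, 24, 6, 5, 3, 5, 18, 15, 2]
214 0.06406444640686043 0.011552222841783996
215 0.06163920686682942 0.011397485591346585
216 0.05921537639996155 0.01124283824382529
[33, 33, 35, 37, 36, 37, 45, 63, 51, 3, 3, 2, 6, 7, 5, 6] [0.04038276 0.03797606 0.03556924 0.03316232]
[34, 22, 22, 16, 18, 20, 20, 22, 24, 20, 21, 21, 19, 19, 19, 15] [0.03876385 0.03636405 0.03396414 0.03156413]
```

```bash
python3 -m handwheel '[[0,0,0.0009,-0.0035,0.002,0,0],[0,0,0,0,0,0.02,0],[0,0,0,0,0,0.02,0],[0,0,0,0,0,0.015,0],[0,0,0,0,0,0.01,0],[0,0,0,0,0,0.01,0],[0,0,0,0,0,0,0],[0,0,0,0,0,0,0]]' ; python3 -c "
from h import *
go(.4614,-.2465,.0432,np.radians(-5.4))"
```

```text
time_s: 15.5
eef_pos: [0.46, -0.2458, 0.053]
eef_rot: [-0.0, 0.999, -0.047, -0.0]
wrist_force: [-0.3, -0.4, -3.0]
opening: 0.454
grasp_force: 62.1
t 15.5 pos [ 0.46   -0.2458  0.053 ] yaw -5.41 open 0.454 F [-0.3 -0.4 -3. ] grip 62.1 q6 0.95
  rz -0.0 shift [0.0049 0.002  0.0325]
```

```bash
python3 -m handwheel '[[0,0,0,0,0,0.01,0],[0,0,0,0,0,0.01,0],[0,0,0,0,0,0.005,0],[0,0,0,0,0,0.003,0],[0,0,0,0,0,0.002,0],[0,0,0,0,0,0.002,0],[0,0,0,0,0,0,0],[0,0,0,0,0,0,0]]' ; python3 -c "
from h import *
go(.4614,-.2465,.0432,np.radians(-5.4))"
```

```text
time_s: 16.3
eef_pos: [0.46, -0.2458, 0.0437]
eef_rot: [0.0, 0.999, -0.047, 0.0]
wrist_force: [-1.7, 1.2, 2.6]
opening: 0.455
grasp_force: 62.7
t 16.3 pos [ 0.46   -0.2458  0.0437] yaw -5.41 open 0.455 F [-1.7  1.2  2.6] grip 62.7 q6 0.95
  rz -0.0 shift [0.0048 0.0018 0.0017]
```

```bash
python3 -m handwheel '[[0,0,0,0,0,0.001,0],[0,0,0,0,0,0,0.7],[0,0,0,0,0,0,0.7],[0,0,0,0,0,0,0.7],[0,0,0,0,0,-0.06,0.7],[0,0,0,0,0,-0.12,0.7],[0,0,0,0,0,-0.12,0.7],[0,0,0,0,0,-0.14,0.9]]' ; python3 -m handwheel '[[0,0,0.044,0,0,0,0.9],[0,0,0.044,0,0,0,0.9],[0,0,0.044,0,0,0,0.9],[0,0,0.044,0,0,0,0.9],[0,0,0.044,0,0,0,0.9],[0,0,0.044,0,0,0,0.9],[0,0,0,-0.0896,-0.1182,0,0.9],[0,0,0,-0.0896,-0.1182,0,0.9]]'; python3 -m handwheel '[[0,0,0,-0.0896,-0.1182,0,0.9],[0,0,0,-0.0896,-0.1182,0,0.9],[0,0,0,-0.0896,-0.1182,0,0.9],[0,0,0,-0.0896,-0.1182,0,0.9],[0,0,0,-0.0896,-0.1182,0,0.9],[0,0,0,-0.0896,-0.1182,0,0.9],[0,0,0,-0.0896,-0.1182,0,0.9],[0,0,0,-0.0896,-0.1182,0,0.9]]';python3 -m handwheel '[[0,0,0,0,0,0,0.9],[0,0,0,0,0,0.05,0.9],[0,0,0,0,0,0.05,0.9],[0,0,0,0,0,0,0.9],[0,0,0,0,0,0,0.9],[0,0,0,0,0,0,0.9],[0,0,0,0,0,0,0.9],[0,0,0,0,0,0,0.9]]';python3 -c "
from h import *
go(.5814,.1821,.0432,np.radians(-53))"
```

```text
time_s: 17.1
eef_pos: [0.4594, -0.2453, 0.1756]
eef_rot: [-0.001, 0.999, -0.047, -0.001]
wrist_force: [0.5, -1.2, -0.9]
opening: 0.849
grasp_force: 0.0
time_s: 17.9
eef_pos: [0.4843, -0.1602, 0.1751]
eef_rot: [-0.0, 0.894, -0.447, 0.0]
wrist_force: [0.7, 0.2, -0.2]
opening: 0.898
grasp_force: 0.0
time_s: 18.7
eef_pos: [0.5812, 0.1844, 0.1751]
eef_rot: [-0.0, 0.895, -0.446, 0.0]
wrist_force: [0.5, -1.1, -0.6]
opening: 0.902
grasp_force: 0.0
time_s: 19.5
eef_pos: [0.5813, 0.1822, 0.1457]
eef_rot: [-0.0, 0.895, -0.446, 0.0]
wrist_force: [0.8, -0.3, 0.2]
opening: 0.9
grasp_force: 0.0
t 19.5 pos [0.5813 0.1822 0.1457] yaw -52.96 open 0.9 F [ 0.8 -0.3  0.2] grip 0.0 q6 2.6
  rz 0.0002 shift [ 0.0006 -0.      0.3418]
```

```bash
python3 -m handwheel '[[0,0,0,0,0,0.09,0.9],[0,0,0,0,0,0.1,0.9],[0,0,0,0,0,0.09,0.9],[0,0,0,0,0,0.045,0.9],[0,0,0,0,0,0.016,0.9],[0,0,0,0,0,0,0.9],[0,0,0,0,0,0,0.9],[0,0,0,0,0,0,0]]' ; python3 -m handwheel '[[0,0,0,0,0,0,0],[0,0,0,0,0,0,0],[0,0,0,0,0,0,0],[0,0,0,0,0,0,0],[0,0,0,0,0,0,0],[0,0,0,0,0,0,0],[0,0,0,0,0,0,0],[0,0,0,0,0,0,0]]'; python3 -c "
from h import *
go(.4614,-.2465,.17,np.radians(-5.4))
_,p,ps=tool();u=np.array([np.cos(ps),np.sin(ps)]);print('centre ahead of tcp',(np.array([.588,.1733])-p[:2])@u)"
```

```text
time_s: 20.3
eef_pos: [0.582, 0.1826, 0.0444]
eef_rot: [-0.001, 0.895, -0.446, 0.001]
wrist_force: [0.6, -0.1, -0.6]
opening: 0.751
grasp_force: 0.0
time_s: 21.1
eef_pos: [0.5819, 0.1826, 0.0443]
eef_rot: [-0.001, 0.895, -0.446, 0.001]
wrist_force: [-0.8, -0.6, 6.6]
opening: 0.599
grasp_force: 64.9
t 21.1 pos [0.5819 0.1826 0.0443] yaw -52.93 open 0.599 F [-0.8 -0.6  6.6] grip 64.9 q6 2.6
  rz -0.264 shift [-0.2654  1.4619 -0.419 ]
centre ahead of tcp 0.011089766339762695
```

```bash
python3 -m handwheel '[[0,0,0,0,0,-0.03,0],[0,0,0,0,0,-0.07,0],[0,0,0,0,0,-0.12,0],[0,0,0,0,0,-0.12,0],[0,0,0,0,0,-0.08,0],[0,0,-0.044,0,0,0,0],[0,0,-0.044,0,0,0,0],[0,0,-0.044,0,0,0,0]]' ; python3 -m handwheel '[[0,0,-0.044,0,0,0,0],[0,0,-0.044,0,0,0,0],[0,0,-0.044,0,0,0,0],[0,0,0,0.0215,0.1418,0,0],[0,0,0,0.02,0.14,0,0],[0,0,0,0.02,0.14,0,0],[0,0,0,0.02,0.14,0,0],[0,0,0,0.02,0.14,0,0]]';python3 -m handwheel '[[0,0,0,0.02,0.14,0,0],[0,0,0,0.02,0.14,0,0],[0,0,0,0.02,0.14,0,0],[0,0,0,0.02,0.14,0,0],[0,0,0,0.02,0.14,0,0],[0,0,0,0.02,0.06,0,0],[0,0,0,0,0,0,0],[0,0,0,0,0,0,0]]'; python3 -m handwheel '[[0,0,0,0,0,0.05,0],[0,0,0,0,0,0.1,0],[0,0,0,0,0,0.1,0],[0,0,0,0,0,0.05,0],[0,0,0,0,0,0,0],[0,0,0,0,0,0,0],[0,0,0,0,0,0,0],[0,0,0,0,0,0,0]]';python3 -c "
from h import *
go(.6008,-.2597,.0443,np.radians(-5.4))
i=ctrl.camera('top');s=ctrl.camera('scene');cv2.imwrite('pics/top3.png',i);cv2.imwrite('pics/scene3.png',s)
a=cv2.resize(i[140:280,355:455],None,fx=3,fy=3,interpolation=cv2.INTER_CUBIC)
b=cv2.resize(s[125:210,205:305],None,fx=4.9,fy=4.9,interpolation=cv2.INTER_CUBIC)
c=np.zeros((420,790,3),np.uint8);c[:,:300]=a;c[:416,300:]=b[:416]
cv2.imwrite('pics/c4.png',np.clip(c*1.8,0,255).astype(np.uint8))"
```

```text
time_s: 21.9
eef_pos: [0.5803, 0.1824, 0.1689]
eef_rot: [0.0, 0.968, -0.249, -0.0]
wrist_force: [-0.0, -0.9, -3.9]
opening: 0.597
grasp_force: 63.9
time_s: 22.7
eef_pos: [0.5906, -0.0314, 0.1687]
eef_rot: [-0.0, 0.999, -0.047, -0.001]
wrist_force: [0.5, 0.5, -3.6]
opening: 0.595
grasp_force: 64.1
time_s: 23.5
eef_pos: [0.605, -0.2601, 0.1682]
eef_rot: [-0.001, 0.999, -0.048, -0.001]
wrist_force: [0.2, 0.0, -3.9]
opening: 0.6
grasp_force: 64.2
time_s: 24.3
eef_pos: [0.6068, -0.261, 0.0808]
eef_rot: [0.001, 0.999, -0.047, 0.001]
wrist_force: [0.5, 0.2, -2.7]
opening: 0.598
grasp_force: 64.1
t 24.3 pos [ 0.6068 -0.261   0.0808] yaw -5.41 open 0.598 F [ 0.5  0.2 -2.7] grip 64.1 q6 1.08
  rz -0.0 shift [-0.0203 -0.0025  0.1215]
```

View pics/c4.png

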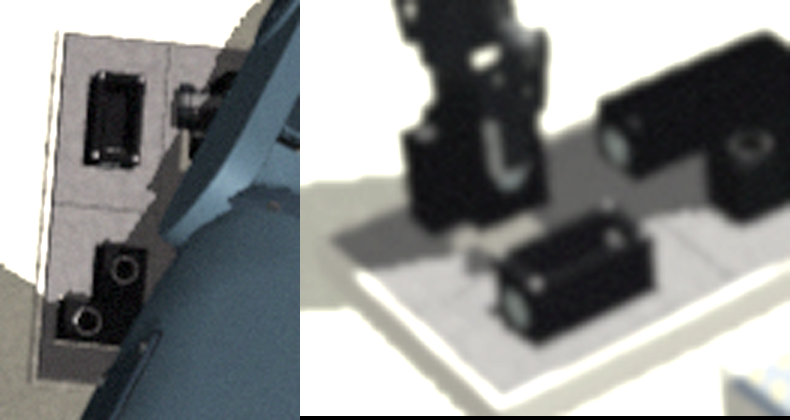

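The adapter hangs over its nest with the tongue forward, and both troughs are seated behind and in front of it. I correct 6 mm back along x and lower.

```bash
python3 -m handwheel '[[0,0,0,-0.02,-0.002,0,0],[0,0,0,0,0,0.02,0],[0,0,0,0,0,0.02,0],[0,0,0,0,0,0.01,0],[0,0,0,0,0,0,0],[0,0,0,0,0,0,0],[0,0,0,0,0,0,0],[0,0,0,0,0,0,0]]' ; python3 -c "
from h import *
go(.6008,-.2597,.0443,np.radians(-5.4))"
```

```text
time_s: 25.2
eef_pos: [0.5999, -0.2593, 0.064]
eef_rot: [0.0, 0.999, -0.047, 0.0]
wrist_force: [0.2, 0.2, -3.5]
opening: 0.595
grasp_force: 64.2
t 25.2 pos [ 0.5999 -0.2593  0.064 ] yaw -5.41 open 0.595 F [ 0.2  0.2 -3.5] grip 64.2 q6 1.08
  rz -0.0001 shift [0.0031 0.0011 0.0656]
```

```bash
python3 -m handwheel '[[0,0,0,0.003,0.001,0,0],[0,0,0,0,0,0.01,0],[0,0,0,0,0,0.01,0],[0,0,0,0,0,0.01,0],[0,0,0,0,0,0.005,0],[0,0,0,0,0,0,0],[0,0,0,0,0,0,0],[0,0,0,0,0,0,0]]' ; python3 -c "
from h import *
go(.6008,-.2597,.0443,np.radians(-5.4))"
```

```text
time_s: 26.0
eef_pos: [0.6007, -0.2597, 0.0534]
eef_rot: [0.0, 0.999, -0.047, 0.0]
wrist_force: [-0.6, 0.8, -4.2]
opening: 0.599
grasp_force: 64.2
t 26.0 pos [ 0.6007 -0.2597  0.0534] yaw -5.41 open 0.599 F [-0.6  0.8 -4.2] grip 64.2 q6 1.08
  rz -0.0001 shift [ 0.0003 -0.      0.0304]
```

It's in the pocket with no contact force. I lower it to the floor.

```bash
python3 -m handwheel '[[0,0,0,0,0,0.01,0],[0,0,0,0,0,0.01,0],[0,0,0,0,0,0.004,0],[0,0,0,0,0,0.003,0],[0,0,0,0,0,0.002,0],[0,0,0,0,0,0.002,0],[0,0,0,0,0,0,0],[0,0,0,0,0,0,0]]' ; python3 -c "
from h import *
go(.6008,-.2597,.0443,np.radians(-5.4))"
```

```text
time_s: 26.8
eef_pos: [0.6008, -0.2597, 0.0444]
eef_rot: [0.0, 0.999, -0.047, 0.0]
wrist_force: [-1.3, 1.5, 1.6]
opening: 0.597
grasp_force: 64.6
t 26.8 pos [ 0.6008 -0.2597  0.0444] yaw -5.41 open 0.597 F [-1.3  1.5  1.6] grip 64.6 q6 1.08
  rz -0.0001 shift [0.0001 0.     0.0003]
```

```bash
python3 -m handwheel '[[0,0,0,0,0,0.001,0],[0,0,0,0,0,0,0.8],[0,0,0,0,0,0,0.8],[0,0,0,0,0,0,0.8],[0,0,0,0,0,-0.06,0.8],[0,0,0,0,0,-0.12,0.8],[0,0,0,0,0,-0.12,0.8],[0,0,0,0,0,-0.14,0.8]]' ; python3 -m handwheel '[[0,0,0,-0.1,0.1,-0.05,0.8],[0,0,0,-0.1,0.1,-0.05,0.8],[0,0,0,-0.1,0.1,0,0.8],[0,0,0,-0.1,0.1,0,0.8],[0,0,0,-0.1,0.1,0,0.8],[0,0,0,-0.1,0.1,0,0.8],[0,0,0,-0.1,0.1,0,0.8],[0,0,0,-0.1,0.1,0,0.8]]'; python3 -m handwheel '[[0,0,0,-0.1,0.1,0,0.8],[0,0,0,-0.1,0.1,0,0.8],[0,0,0,0,0,0,0.8],[0,0,0,0,0,0,0.8],[0,0,0,0,0,0,0.8],[0,0,0,0,0,0,0.8],[0,0,0,0,0,0,0.8],[0,0,0,0,0,0,0.8]]'; python3 -c "
from h import *
go(.6008,-.2597,.0443,np.radians(-5.4))
i=ctrl.camera('top');s=ctrl.camera('scene');cv2.imwrite('pics/top4.png',i);cv2.imwrite('pics/scene4.png',s)
a=cv2.resize(i[110:300,190:460],None,fx=1.48,fy=1.48,interpolation=cv2.INTER_CUBIC)
a=cv2.resize(i[140:280,360:455],None,fx=3.5,fy=3.5,interpolation=cv2.INTER_CUBIC)
b=cv2.resize(s[125:215,200:350],None,fx=3,fy=3,interpolation=cv2.INTER_CUBIC)
d=cv2.resize(i[110:300,190:380],None,fx=1.15,fy=1.15)
c=np.zeros((490,790,3),np.uint8);w=a.shape[1];c[:,:w]=a;c[:270,w:w+450]=b;c[272:272+d.shape[0],w:w+d.shape[1]]=d[:490-272]
cv2.imwrite('pics/c5.png',np.clip(c*1.8,0,255).astype(np.uint8))"
```

```text
time_s: 27.6
eef_pos: [0.6002, -0.2594, 0.1776]
eef_rot: [-0.0, 0.999, -0.047, -0.0]
wrist_force: [0.3, -0.4, -0.1]
opening: 0.804
grasp_force: 0.0
time_s: 28.4
eef_pos: [0.3378, -0.4771, 0.2075]
eef_rot: [0.001, 0.999, -0.047, 0.001]
wrist_force: [0.2, -0.4, -0.3]
opening: 0.802
grasp_force: 0.0
time_s: 29.2
eef_pos: [0.2745, -0.5294, 0.2058]
eef_rot: [-0.0, 0.999, -0.046, 0.0]
wrist_force: [0.2, -0.1, 0.2]
opening: 0.8
grasp_force: 0.0
t 29.2 pos [ 0.2745 -0.5294  0.2058] yaw -5.33 open 0.8 F [ 0.2 -0.1  0.2] grip 0.0 q6 0.37
  rz 0.0004 shift [ 0.9983 -0.9975  0.5383]
```

View pics/c5.png

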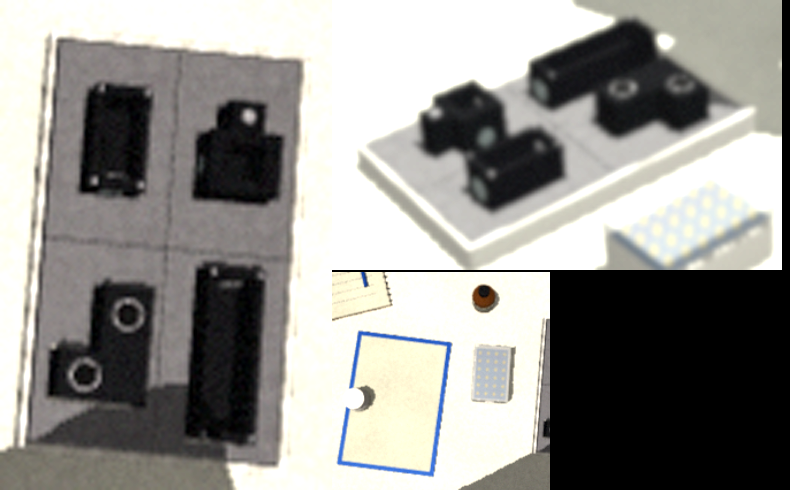

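All four holders stand level in their pockets: short (115,140), square (238,150, tongue forward), vial (110,345) and long (225,350) in the crop. The jar, tip box and bottle haven't moved.

```bash
python3 -c "
from bench import ctrl
print(ctrl.hand_in())"
```

```text
the job is handed in; nothing more can be done
None
```

The job is handed in at about 29 s: the last pictures show all four holders upright and seated in their own pockets, and the jar, tip box and bottle where they started.

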